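Take the cast candle holder out of the curing case

TASK

Raise the glass sash of the curing case well up by its handle, lift the tall cast candle holder out of its mould, bring it out through the front and set it down, without dropping it, so that it stands upright with its whole foot on the round glass coaster. Then lower the sash until it is fully shut. Keep the candle holder upright all the way and leave the low cast dish in its mould and the other things on the table where they are.

Things in the scene. Friction and masses are not known exactly. Their poses are not given: they have to be found in the camera images.
- case: Fixed oak and glass case, 320 wide (y), 170 deep (x), glass roof at height 276 to 280; closed sides and back, the only way in is the front (-x) under the raised sash. Two guide posts at the front, inner faces at y +-148, rise to 520. Floor plate 10 thick. Origin: centre of its underside, on the table; +x to its back, z up; it stands turned so that its front looks to the robot's right and back.
- mould (a point): Centre of the top face, 28 above the table, of the dark rubber mould plate fixed in the case: 94 (x) x 210 (y) x 18, with two round open cavities 65 across, 12 deep, centred 55 to either side of this point along y. Axes as the case's; it lies 70 behind the sash's front face.
- sash (a joint): Height of the sash in m: 0 shut (its lower edge is then 12 mm above the table), 0.25 fully raised. The sash is an oak-framed pane 294 wide, 250 high, 10 thick (case x -85 to -75), about 0.45 kg; friction holds it where it is left; raising takes about 12 N, lowering about 3 N.
- sash_handle (a point): Grip point in the middle of the sash's handle, a plain oak block 18 wide (y), 26 high, jutting from the middle of the sash to 52 before its front face, on a backing plate 50 square reaching 4 before the face. The point is 36 before the face, 67 above the table when the sash is shut, and moves with it. Axes as the case's.
- holder: Tall cast concrete candle holder, about 0.16 kg: round foot 58 across and 13 thick, tapering by height 19 to a plain round neck 30 across that ends at height 64. Starts upright in one of the two mould cavities, left or right. Origin: centre of its underside, z up along the neck.
- dish: Low cast concrete dish, a disc 58 across, 15 high, in the other mould cavity. Origin: centre of its underside. To be left there.
- coaster: Loose round glass coaster, 100 across, 6 thick, flat on the table to the robot's right, before the case. Origin: centre of its underside.
- mug: White ceramic mug, 80 across, 90 high, with a handle; also to the right, nearer or farther than the coaster. Origin: centre of its underside. Bystander.
- remote: Grey plastic remote control 150 x 44 x 18, lying flat. Origin: centre of its underside. Bystander.
- pen: Stainless steel pen, about 135 long, 10 thick, lying on the table before the case. Origin on its underside, 50 from its rear end. Bystander.
- jar: Closed glass jar 68 across, 85 high, standing beside the case. Origin: centre of its underside. Bystander.
Not all that is in view belongs to the job. Of the things like the coaster, leave any that is orange; of the rest the smaller one is meant.

How it is judged:
On the way, in this order (a step that is already met when the one before it is completed fails the run):
1. the sash is raised by at least 150 mm (value of joint sash above 0.15 m), for 0.2 s.
2. the candle holder has been brought out of the case through its front (x of holder in the frame of case below -0.115 m), for 0.1 s.
3. the candle holder stands on the coaster while the fingers still hold it (set down, not dropped) (horizontal distance between holder and coaster below 0.021 m and z of holder in the frame of coaster below 0.011 m and contact force between holder and coaster above 0.1 N and contact force between the fingers and holder above 0.3 N), for 0.05 s.
At the end, for the whole second after the job is handed in: The sash is shut to within 6 mm; the candle holder is at rest, upright within 0.1 rad, with its whole foot on the coaster (centres within 21 mm), and the coaster lies flat on the table; the dish is still in its mould (value of joint sash below 0.006 m and horizontal distance between holder and coaster below 0.021 m and z of holder in the frame of coaster between 0.003 and 0.009 m and angle between holder's own z axis and vertical below 0.1 rad and linear speed of holder below 0.02 m/s and height (world z) of coaster below 0.005 m and angle between coaster's own z axis and vertical below 0.06 rad); the robot touches nothing.
It fails at once if the candle holder is tipped by more than 0.6 rad (angle between holder's own z axis and vertical above 0.6 rad).
It fails at once if the dish is moved by more than 15 mm, or the mug, remote, pen or jar by more than 30 mm (distance of dish from where it was at the start of the episode above 0.015 m or distance of any of mug, remote, pen, jar from where it was at the start of the episode above 0.03 m).
It also fails if it takes over 66 s, if anything falls off the work surface, if the arm or the gripper's body presses on something with over 40 N, if the wrist force passes 120 N, or if a joint passes its speed limit or range.

ROBOT

A 6-joint arm with a two-finger parallel gripper is mounted at the origin on the work surface. World frame = base frame: x ahead of the robot, y to its left, z up, the work surface at z = 0. Lengths are in m, angles in rad, forces in N, time in s.
With the tool pointing down it reaches from about 0.275 to 0.85 m from the base axis. Payload 5.2 kg.
Tool frame: the origin (TCP) lies midway between the tips of the shut fingers; the grasp point (between the pads) lies 19 mm behind it; z points along the fingers, y is the line along which they close (so a half turn about z gives the same grasp; the last joint's range is limited). The gripper opens to 85 mm and grips with 20 to 120 N. Pads are 22 mm wide; open, the fingers measure 114 mm over their backs; the gripper's body (76 mm by 85 mm) begins 54 mm behind the grasp point. The pads swing forward as they close: fully open they stand 13 mm farther back than shut.
Start: joints at [-1.305, 0.259, 1.535, -0, 1.348, -0.203], TCP at [0.249, -0.491, 0.202] pointing down, gripper open.
Joint ranges: [-3.14, 3.14], [-0.91, 2.08], [0.19, 2.58], [-1.22, 4.36], [0.22, 2.71], [-3.12, 3.12]. Speed limits (rad/s): [2.57, 2.57, 3.14, 3.14, 3.14, 3.14].

INTERFACE

Orientations are given as [roll, pitch, yaw] about the fixed x, y, z axes, in that order (R = Rz(yaw) Ry(pitch) Rx(roll)).
In Python, from bench import ctrl gives the robot as it stands. The module is installed in compiled form; this text tells all that it offers.
- The arm moves only by the shell command python3 -m inch 'ROWS' [FORCE]. ROWS is JSON, a list that holds one entry, the list of rows, each a list of 7 numbers: the opening, from 0 (shut) to 1 (fully open), then the shift along the tool's x, y, z in units of 0.05 m (1.0 is 0.05 m), then the turn, a rotation vector about the tool's x, y, z in units of 90 degrees (1.0 is 90 degrees). A call has 1 to 10 rows; each row shifts and turns the commanded pose from where the row before left it, along the tool's axes as they then stand; what a row does not reach is not made up. A row lasts 1/8 s, in which the tool goes at most 62.5 mm and 10.7 degrees, less where a joint would pass 70% of its speed; a pose out of reach is approached as far as the arm can. A call with a number of a shift or a turn outside -1 to 1 is refused whole. A call with a gripper value outside its range is refused whole. The fingers move at their own pace and stop on an object; FORCE is the grip in N (left out, the last holds). Time passes only in rows, so rows that do not move let the fingers close. It gives the time, the measured TCP pose, the force, the opening and the grip force at its end, in the units of the state.
- ctrl.get_state(): the state, without advancing time (a new reading comes with each control period).
- ctrl.grab_frame(name): name is "side" or "top" or "wrist"; returns a dict with "img" (384x512x3 uint8, red, green, blue), "range_z" (384x512 float32, m along the optical axis (not along the pixel's ray), 0 where there is no reading), "mtx" (3x3 intrinsics, pixels), "rvec" (rotation vector, rad) and "tvec" (3), from world to camera coordinates, as OpenCV has them; the wrist camera has in their place "tool_from_camera" (4x4, takes a point from camera to tool coordinates, whose origin is the TCP and whose axes are the flange's). Camera axes: x right, y down, z forward; pixel columns grow to the right and rows downward; lengths in m; the calibration is good to about 2 mm. The wrist camera is an equidistant fisheye: a pixel r from the principal point sees the ray r / f radians off the axis. A picture is of the moment at which its call begins: read the wrist's pose just before it.
- ctrl.close_job(): hands the job in; it is judged then, once.
The state is a dict: "time_s": time; "joint_pos": joint angles; "dq": joint speeds; "joint_torque": joint torques, N m; "tcp_pos": TCP position; "tool_rot": TCP orientation; "ft_force": force on the tool from outside, world axes, zero at the start; "wrist_torque": the same for the moment, N m; "grip_width": opening from 0.0 (shut) to 1.0 (fully open); "gripper_force": force on a finger pad.
Only numpy, scipy, OpenCV 4.12 (cv2) and the standard library are available. Lean on these libraries where they do the work, as an engineer would, in place of code of your own. Each camera call takes 0.05 s, during which the arm holds its last target. There are 200 camera calls.

## Working session

There is one attempt and no reset: what is moved stays moved. The work goes in short steps, Python scripts to look and compute and a shell command to move; the robot and the scene stay as the last step left them, time stands still between calls to the robot, and variables do not carry over. Pictures are saved under pics/ and viewed, at most 10 in all, crops included, and the job is handed in when it is done.

```bash
mkdir -p pics; cat > h.py <<'E'
import numpy as np, cv2
from bench import ctrl
from scipy.spatial.transform import Rotation as R
def grab(n):
    s=ctrl.get_state(); f=ctrl.grab_frame(n); f['s']=s; return f
def pts(f):
    "world points per pixel for side/top from range"
    K=f['mtx']; Z=f['range_z']; h,w=Z.shape
    u,v=np.meshgrid(np.arange(w),np.arange(h))
    c=np.stack([(u-K[0,2])/K[0,0]*Z,(v-K[1,2])/K[1,1]*Z,Z],-1)
    M=cv2.Rodrigues(np.array(f['rvec'],float))[0]
    return (c-np.array(f['tvec']).ravel())@M
def ray(f,u,v,z):
    K=f['mtx'];M=cv2.Rodrigues(np.array(f['rvec'],float))[0];t=np.array(f['tvec']).ravel()
    o=-M.T@t; d=M.T@np.array([(u-K[0,2])/K[0,0],(v-K[1,2])/K[1,1],1]); return o+d*(z-o[2])/d[2]
def save(n,img): cv2.imwrite('pics/'+n+'.png',img[...,::-1])
E
python3 - <<'E'
from h import *
import pickle
a=grab('side');b=grab('top')
pickle.dump((a,b),open('f0.pkl','wb'))
save('s0',np.vstack([a['img']])); save('t0',b['img'])
for f in(a,b):
    M=cv2.Rodrigues(np.array(f['rvec'],float))[0]; print(-M.T@np.array(f['tvec']).ravel(), M[2], f['mtx'][0])
print(ctrl.get_state())
E
```

```text
[ 0.43062058 -0.37083875  1.17208786] [ 0.13225764  0.2758451  -0.95205956] [427.15868503   0.         256.28927631]
[ 0.49655094 -0.04836968  1.29604726] [ 0.06525531  0.00954834 -0.99782292] [358.41413994   0.         260.38256035]
{'time_s': 0.1, 'joint_pos': array([-1.30481215e+00,  2.59250254e-01,  1.53594930e+00,  2.87416116e-06,
        1.34802081e+00, -2.02816416e-01]), 'dq': array([-0.00015183, -0.00144813, -0.00333728, -0.00088034,  0.00072384,
        0.00155227]), 'joint_torque': array([ 3.42096922e-03, -4.46971750e+01, -2.91249418e+01, -8.36420281e-05,
        6.37224672e-03, -4.24148209e-05]), 'tcp_pos': array([ 0.24837497, -0.4901473 ,  0.20167834]), 'tool_rot': array([-3.13999887e+00, -3.30612410e-04,  4.68799694e-01]), 'ft_force': array([ 0.06947047, -0.56591894,  0.28653978]), 'wrist_torque': array([-0.0017725 , -0.00113558, -0.01549546]), 'gripper_force': 0.0, 'grip_width': 1.0020337567137965}
```

View pics/s0.png

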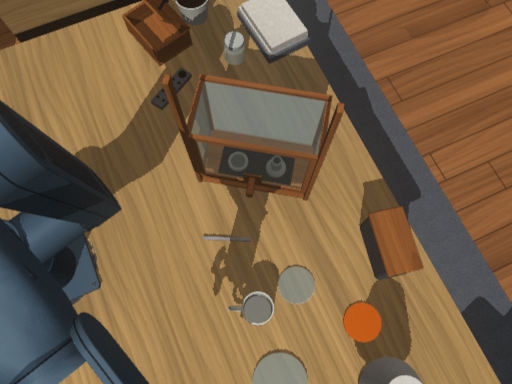

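View pics/t0.png

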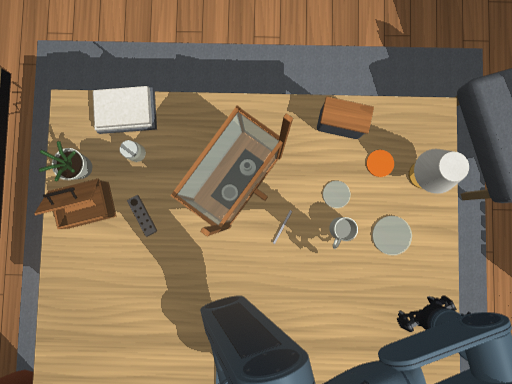

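The pictures show:
- **Case:** side view around (255,135); top view around (230,165). Its front looks down and right in the top view, with the handle at about (262,195) top and (250,186) side.
- **Holder (with neck):** side (276,165), top (247,167). The dish is at side (237,160), top (229,192).
- **Coaster candidates:** small glass disc at top (336,194) / side (296,285); larger glass disc at top (391,234) / side (280,370); orange disc at top (380,163) / side (362,322). I choose the small clear one at top (336,194).

Next I check that choice in a close crop and measure.

```bash
python3 - <<'E'
from h import *
import pickle
a,b=pickle.load(open('f0.pkl','rb'))
c1=cv2.resize(b['img'][95:265,165:425],None,fx=3,fy=3)[:300*2,:800]
c2=cv2.resize(a['img'][70:310,150:350],None,fx=2.5,fy=2.5)
save('ct',c1);save('cs',c2)
P=pts(b);Q=pts(a)
np.set_printoptions(precision=4,suppress=True)
for u,v in[(336,194),(391,234),(380,163),(247,167),(229,192),(262,195),(286,122),(207,231),(343,229),(283,226)]: print('top',u,v,P[v,u])
for u,v in[(296,285),(280,370),(276,165),(237,160),(250,186),(250,178),(169,80),(338,108),(300,105),(258,170)]: print('side',u,v,Q[v,u])
E
```

```text
top 336 194 [ 0.5833 -0.3089  0.0029]
top 391 234 [ 0.4449 -0.5048  0.009 ]
top 380 163 [ 0.6996 -0.4665  0.0042]
top 247 167 [0.636  0.0014 0.2787]
top 229 192 [0.5631 0.0507 0.2793]
top 262 195 [ 0.5666 -0.0426  0.1153]
top 286 122 [ 0.71   -0.0946  0.4994]
top 207 231 [0.462  0.072  0.5211]
top 343 229 [ 0.4584 -0.3341  0.0086]
top 283 226 [ 0.4636 -0.1201  0.005 ]
side 296 285 [ 0.5834 -0.3129  0.0058]
side 280 370 [ 0.4541 -0.4862  0.0098]
side 276 165 [ 0.6365 -0.0474  0.2122]
side 237 160 [0.557  0.0062 0.2037]
side 250 186 [ 0.5708 -0.0394  0.1121]
side 250 178 [ 0.5797 -0.0193  0.1128]
side 169 80 [0.4672 0.0706 0.5188]
side 338 108 [ 0.7119 -0.0997  0.5205]
side 300 105 [0.7368 0.0427 0.2825]
side 258 170 [ 0.6008 -0.0226  0.1574]
```

View pics/ct.png

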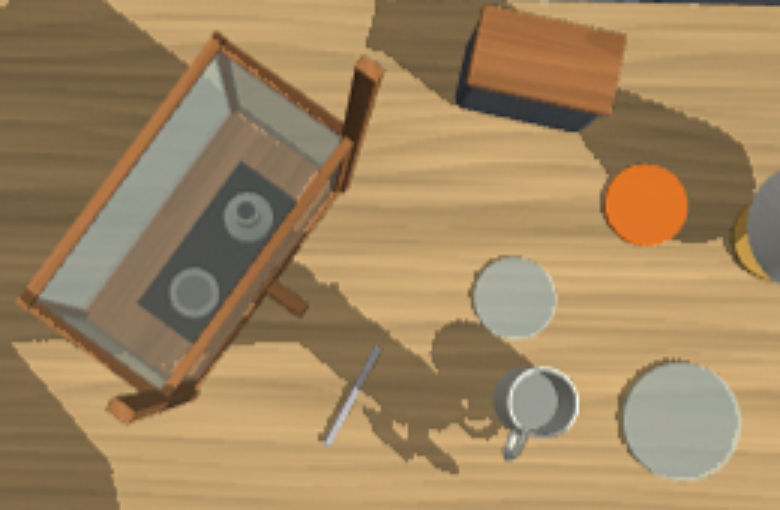

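View pics/cs.png

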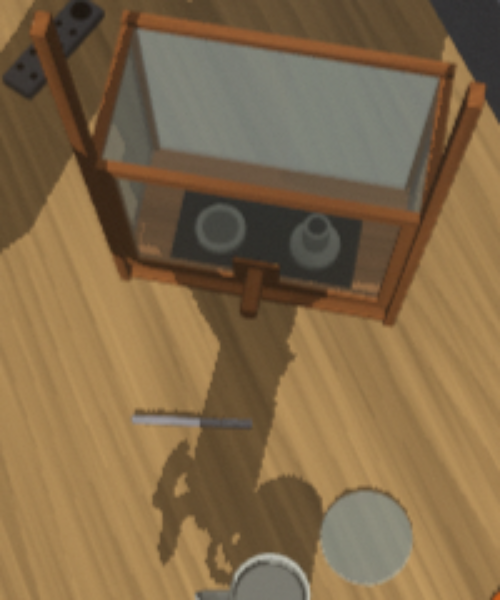

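The chosen disc is the smaller clear one, at crop (515,297). In case terms, the holder is in the -y cavity (top crop (248,215), neck visible) and the dish is in the +y one at (193,292). Now I measure precisely from both views.

```bash
python3 - <<'E'
from h import *
import pickle
a,b=pickle.load(open('f0.pkl','rb'))
np.set_printoptions(precision=4,suppress=True)
def proj(f,px,z): return np.array([ray(f,u,v,z) for u,v in px])
for n,f,mo in(('top',b,((165,95),(285,235))),('side',a,((150,70),(350,210)))):
    P=pts(f);img=f['img'].astype(int);hsv=cv2.cvtColor(f['img'],cv2.COLOR_RGB2HSV)
    print(n)
    # posts
    m=((P[...,2]>.50)&(P[...,2]<.54)&(P[...,0]>.4)).astype(np.uint8)
    k,l,st,c=cv2.connectedComponentsWithStats(m)
    for i in range(1,k):
        if st[i,4]>8: print(' post',st[i,4],np.median(P[l==i],0),P[l==i][:,:2].min(0),P[l==i][:,:2].max(0))
    # coaster
    (c0,r)=((336,194),22) if n=='top' else ((296,285),28)
    s=hsv[...,1]; m=np.zeros(s.shape,np.uint8); u,v=np.meshgrid(np.arange(512),np.arange(384))
    m[(np.hypot(u-c0[0],v-c0[1])<r)&(s<70)]=1
    cs=max(cv2.findContours(m,0,1)[0],key=cv2.contourArea)
    q=proj(f,cs[:,0],.006)[:,:2]; (x,y),rr=cv2.minEnclosingCircle(q.astype(np.float32)); print(' coaster',x,y,rr, cv2.contourArea(cs))
    # mould: dark gray low saturation
    (x0,y0),(x1,y1)=mo; m=np.zeros(s.shape,np.uint8)
    V=img.max(-1); m[y0:y1,x0:x1]=((V<100)&(s<60))[y0:y1,x0:x1]
    m=cv2.morphologyEx(m,cv2.MORPH_OPEN,np.ones((2,2),np.uint8))
    k,l,st,cc=cv2.connectedComponentsWithStats(m); i=1+np.argmax(st[1:,4])
    ct=max(cv2.findContours((l==i).astype(np.uint8),0,1)[0],key=cv2.contourArea)
    q=proj(f,ct[:,0],.028)[:,:2].astype(np.float32); print(' mould',st[i],cv2.minAreaRect(q))
    print(cv2.boxPoints(cv2.minAreaRect(q)))
    # neck top colors
    print(' V around', img[150:172:3,240:256:2].max(-1) if n=='top' else img[150:180:4,264:290:3].max(-1))
E
```

```text
top
 post 71 [ 0.7134 -0.0973  0.5197] [ 0.706  -0.1075] [ 0.7239 -0.0866]
 post 63 [0.4618 0.0748 0.5207] [0.4531 0.0662] [0.4703 0.0851]
 coaster 0.5832126140594482 -0.30834880471229553 0.050546929240226746 567.5
 mould [212 151  52  59 889] ((0.6249955892562866, 0.045165471732616425), (0.08105649054050446, 0.20867426693439484), 55.60556411743164)
[[ 0.516   0.0707]
 [ 0.6882 -0.0472]
 [ 0.734   0.0197]
 [ 0.5618  0.1375]]
 V around [[144 143  80  79 122 139 133 136]
 [141  78  77  76  77  77 110 135]
 [ 77  79  78  76  77  76  76  77]
 [ 78  76  98 117 113  98  73  78]
 [ 78 139 137 101 112 133 132  96]
 [137 134  92  85  83 123 130 131]
 [136 131 124 126 131 108 129 130]
 [ 92 131 129 124 119 126 124 110]]
side
 post 129 [0.4622 0.07   0.5177] [0.4531 0.0621] [0.4717 0.0827]
 post 121 [ 0.7131 -0.1037  0.5189] [ 0.7063 -0.1118] [ 0.7249 -0.091 ]
 coaster 0.5844337940216064 -0.3119637668132782 0.050012607127428055 1037.5
 mould [ 220  148   75   37 1810] ((0.6259127259254456, 0.034063518047332764), (0.08169563114643097, 0.20741863548755646), 55.53410720825195)
[[ 0.5173  0.0591]
 [ 0.6883 -0.0583]
 [ 0.7345  0.0091]
 [ 0.5635  0.1264]]
 V around [[112 117 122 124 124 126 127 126 121]
 [ 47  48  57  77  91 104 106 105 111]
 [ 49  48  48  80  52  64  55  48  47]
 [ 47  70  85  76  53  64  93  47  50]
 [ 48  86  82  70  69  70  90  85  51]
 [ 48  79  84  75  71  83  90  71  50]
 [ 47  54  78  82  86  88  77  52  50]
 [ 47  48  49  50  54  50  47  49  51]]
```

Measurements hold together:
- **Case:** yaw about 55.6°, with the mould at about (0.621, 0.040).
- **Coaster:** (0.584, -0.310), radius 50 mm as given.

The range shows the handle top at about z 0.113, so the sash may start slightly raised. I'll turn the tool to face the case, tilted 35° below level, and check with the wrist camera.

```bash
cat >> h.py <<'E'
YAW=np.radians(55.6); XC=np.array([np.cos(YAW),np.sin(YAW),0]); YC=np.array([-np.sin(YAW),np.cos(YAW),0])
def Rt(th,yaw=YAW):
    "tool rotation: z heads along yaw, th (rad) below level, y = -case y"
    xc=np.array([np.cos(yaw),np.sin(yaw),0]); y=np.array([np.sin(yaw),-np.cos(yaw),0]); z=np.cos(th)*xc-np.sin(th)*np.array([0,0,1]); return np.stack([np.cross(y,z),y,z],1)
def go(tcp,Rg):
    "turn (units) first, then shift in the turned axes (units)"
    s=ctrl.get_state(); C=R.from_euler('xyz',s['tool_rot']).as_matrix()
    print('t',round(s['time_s'],2),'tcp',s['tcp_pos'].round(4),'q',s['joint_pos'].round(2),'f',s['ft_force'].round(1),'grip',round(s['grip_width'],2),round(s['gripper_force'],1))
    print('turn',(R.from_matrix(C.T@Rg).as_rotvec()/(np.pi/2)).round(3),'shift',((Rg.T@(np.array(tcp)-s['tcp_pos']))/.05).round(3))
E
python3 -m inch '[[[1,0,0,0,0,0,-0.106],[1,0,0,0,0,0,-0.106],[1,0,0,0,0,0,-0.106],[1,0,0,0,0,0.1,0],[1,0,0,0,0,0.1,0],[1,0,0,0,0,0.1,0],[1,0,0,0,0,0.1,0],[1,0,0,0,0,0.1,0],[1,0,0,0,0,0.11,0]]]' 40
python3 - <<'E'
from h import *
go([.515,-.115,.20],Rt(np.radians(35)))
f=grab('wrist');print(f['tool_from_camera'],f['mtx'])
E
```

```text
time_s: 1.23
tcp_pos: [0.2482, -0.4912, 0.2027]
tool_rot: [3.14, -0.962, 0.969]
ft_force: [0.3, 0.9, -0.2]
grip_width: 1.001
gripper_force: 0.0
t 1.23 tcp [ 0.2482 -0.4912  0.2027] q [-1.63  0.74  1.16  0.51  2.07 -0.97] f [ 0.3  0.9 -0.2] grip 1.0 0.0
turn [ 0.002 -0.002 -0.   ] shift [5.247 0.152 7.586]
[[ 4.26450247e-04 -9.65291941e-01 -2.61172907e-01  6.64003230e-02]
 [ 9.99999802e-01  5.32503326e-04 -3.35298969e-04 -9.31824262e-04]
 [ 4.62736834e-04 -2.61172712e-01  9.65291977e-01 -1.72515816e-01]
 [ 0.00000000e+00  0.00000000e+00  0.00000000e+00  1.00000000e+00]] [[297.31863964   0.         257.87115208]
 [  0.         297.31863964 193.14929579]
 [  0.           0.           1.        ]]
```

```bash
python3 -m inch '[[[1,0.65,0.02,0.9,0,0,0],[1,0.65,0.02,0.9,0,0,0],[1,0.65,0.02,0.9,0,0,0],[1,0.65,0.02,0.9,0,0,0],[1,0.65,0.02,0.9,0,0,0],[1,0.65,0.02,0.9,0,0,0],[1,0.65,0.02,0.9,0,0,0],[1,0.65,0.02,0.9,0,0,0],[1,0,0,0,0,0,0]]]'
python3 - <<'E'
from h import *
import pickle
go([.515,-.115,.20],Rt(np.radians(35)))
f=grab('wrist');pickle.dump(f,open('w1.pkl','wb'));save('w1',f['img'])
E
```

```text
time_s: 2.4
tcp_pos: [0.5069, -0.1248, 0.2084]
tool_rot: [3.141, -0.957, 0.974]
ft_force: [-0.7, 0.2, 0.7]
grip_width: 0.996
gripper_force: 0.0
t 2.4 tcp [ 0.5069 -0.1248  0.2084] q [-1.08  0.35  1.84  0.81  1.55 -0.76] f [-0.7  0.2  0.7] grip 1.0 0.0
turn [-0.002  0.002  0.001] shift [0.008 0.023 0.304]
```

View pics/w1.png

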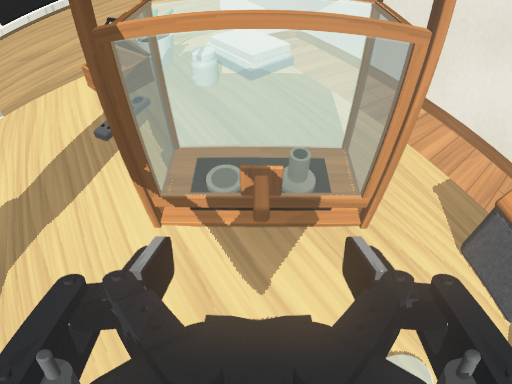

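The wrist view shows the sash down, the handle block at about (262,193), the holder at (299,170) on the right and the dish at (223,180) on the left.

```bash
cat >> h.py <<'E'
def wrays(f):
    K=f['mtx'];h,w=f['range_z'].shape;u,v=np.meshgrid(np.arange(w),np.arange(h))
    x=(u-K[0,2])/K[0,0];y=(v-K[1,2])/K[1,1];r=np.hypot(x,y)+1e-9
    return np.stack([x/r*np.sin(r),y/r*np.sin(r),np.cos(r)],-1)
def wT(f):
    T=np.eye(4);T[:3,:3]=R.from_euler('xyz',f['s']['tool_rot']).as_matrix();T[:3,3]=f['s']['tcp_pos'];return T@f['tool_from_camera']
def wpts(f):
    d=wrays(f);c=d*(f['range_z']/np.maximum(d[...,2],.05))[...,None];T=wT(f);return c@T[:3,:3].T+T[:3,3]
def wray(f,u,v,z):
    T=wT(f);d=T[:3,:3]@wrays(f)[v,u];o=T[:3,3];return o+d*(z-o[2])/d[2]
M0=np.array([.6214,.0398,0])
def incase(p): q=p-M0; return np.stack([q@XC,q@YC,p[...,2]],-1)
E
python3 - <<'E'
from h import *
import pickle
np.set_printoptions(precision=4,suppress=True)
f=pickle.load(open('w1.pkl','rb'));P=incase(wpts(f))
for v in range(160,228,4): print(v,P[v,262],P[v,252],P[v,272])
for u in range(244,284,3): print(u,P[205,u],f['img'][205,u])
print(P[160,294:306:3],P[215,180:340:30])
E
```

```text
160 [-0.0641 -0.0016  0.1318] [-0.0648  0.0095  0.1324] [-0.0635 -0.0128  0.1312]
164 [-0.064  -0.0017  0.1254] [-0.0651  0.0096  0.1265] [-0.0651 -0.0129  0.1265]
168 [-0.0711 -0.0016  0.1262] [-0.07    0.0096  0.1249] [-0.0709 -0.0127  0.126 ]
172 [-0.0714 -0.0017  0.12  ] [-0.0721  0.0096  0.1207] [-0.071  -0.013   0.1197]
176 [-0.0726 -0.0017  0.1147] [-0.0714  0.0097  0.1134] [-0.0718 -0.0132  0.1139]
180 [-0.0792 -0.0017  0.1152] [-0.0715  0.0098  0.1066] [-0.0716 -0.0134  0.1069]
184 [-0.0846 -0.0017  0.1145] [-0.0719  0.0099  0.1001] [-0.0721 -0.0136  0.1005]
188 [-0.0906 -0.0016  0.1147] [-0.0715  0.01    0.0924] [-0.0715 -0.0139  0.0925]
192 [-0.0958 -0.0016  0.1141] [-0.0714  0.0101  0.0848] [-0.0728 -0.0141  0.0867]
196 [-0.1018 -0.0016  0.1146] [-0.0646  0.0105  0.0688] [-0.065  -0.0149  0.0694]
200 [-0.108  -0.0015  0.1154] [-0.0681  0.0105  0.065 ] [-0.0674 -0.0151  0.0643]
204 [-0.1126 -0.0015  0.1144] [-0.068   0.0106  0.0565] [-0.0669 -0.0154  0.0552]
208 [-0.1169 -0.0015  0.1132] [-0.044   0.0116  0.0159] [-0.0448 -0.0174  0.017 ]
212 [-0.1203 -0.0015  0.1107] [-0.
[... 481 characters left out ...]
5  0.0048  0.1153] [149 104  66]
259 [-0.1144  0.0016  0.115 ] [149 104  66]
262 [-0.1136 -0.0015  0.114 ] [154 109  69]
265 [-0.1141 -0.0047  0.1148] [156 109  69]
268 [-0.113  -0.0079  0.1133] [142 100  63]
271 [-0.0675 -0.0142  0.0538] [112  82  55]
274 [-0.0682 -0.018   0.0547] [109  78  50]
277 [-0.0673 -0.022   0.0537] [109  80  53]
280 [-0.0676 -0.0259  0.054 ] [109  79  52]
283 [-0.0678 -0.0298  0.0543] [110  80  54]
[[-0.0646 -0.0373  0.1326]
 [-0.0646 -0.0407  0.1327]
 [-0.0645 -0.0441  0.1326]
 [-0.0637 -0.0477  0.1319]] [[-0.0534  0.1188  0.0096]
 [-0.0542  0.0728  0.0117]
 [-0.053   0.029   0.0108]
 [-0.0532 -0.0145  0.0114]
 [-0.053  -0.0584  0.0109]
 [-0.0538 -0.1033  0.0116]]
```

```bash
python3 - <<'E'
from h import *
T=Rt(np.radians(35)); H=M0-.104*XC+np.array([0,0,.102])
go(H+.016*T[:,2],T)
E
```

```text
t 2.45 tcp [ 0.5066 -0.1269  0.2082] q [-1.08  0.35  1.84  0.81  1.55 -0.76] f [ 0.1  0.9 -0.8] grip 1.0 0.0
turn [-0.001  0.002  0.001] shift [-0.611  0.01   3.15 ]
```

```bash
python3 -m inch '[[[1,-0.3,0,0,0,0,0],[1,-0.31,0.01,0.25,0,0,0],[1,0,0,0.5,0,0,0],[1,0,0,0.6,0,0,0],[1,0,0,0.6,0,0,0],[1,0,0,0.6,0,0,0],[1,0,0,0.4,0,0,0],[1,0,0,0.2,0,0,0],[1,0,0,0,0,0,0]]]' && python3 -m inch '[[[0,0,0,0,0,0,0],[0,0,0,0,0,0,0],[0,0,0,0,0,0,0],[0,0,0,0,0,0,0],[0,0,0,0,0,0,0],[0,0,0,0,0,0,0]]]' 60
python3 - <<'E'
from h import *
T=Rt(np.radians(35)); H=M0-.104*XC+np.array([0,0,.102])
go(H+.016*T[:,2]+[0,0,.21],T)
E
```

```text
time_s: 3.58
tcp_pos: [0.5701, -0.0379, 0.0921]
tool_rot: [-3.14, -0.958, 0.967]
ft_force: [-0.1, 0.1, -0.9]
grip_width: 0.998
gripper_force: 0.0
time_s: 4.32
tcp_pos: [0.5699, -0.0382, 0.0927]
tool_rot: [3.141, -0.958, 0.969]
ft_force: [-3.9, -3.1, 1.1]
grip_width: 0.141
gripper_force: 58.6
t 4.33 tcp [ 0.5699 -0.0382  0.0927] q [-0.87  0.52  1.96  0.98  1.25 -0.9 ] f [-3.9 -3.1  1.1] grip 0.14 58.6
turn [ 0.001  0.001 -0.001] shift [ 3.472 -0.032 -2.369]
```

Gripped (opening about 12–18 mm, 59 N). Raising now.

```bash
python3 -m inch '[[[0,0.2,0,-0.14,0,0,0],[0,0.33,0,-0.23,0,0,0],[0,0.33,0,-0.23,0,0,0],[0,0.33,0,-0.23,0,0,0],[0,0.33,0,-0.23,0,0,0]]]' && python3 -m inch '[[[0,0.33,0,-0.23,0,0,0],[0,0.33,0,-0.23,0,0,0],[0,0.33,0,-0.23,0,0,0],[0,0.33,0,-0.23,0,0,0],[0,0.33,0,-0.23,0,0,0],[0,0.2,0,-0.14,0,0,0],[0,0,0,0,0,0,0]]]'
python3 - <<'E'
from h import *
T=Rt(np.radians(35)); H=M0-.104*XC+np.array([0,0,.102])
go(H+.016*T[:,2]+[0,0,.21],T)
E
```

```text
time_s: 4.95
tcp_pos: [0.5697, -0.0383, 0.1843]
tool_rot: [-3.14, -0.954, 0.966]
ft_force: [2.0, -2.1, -12.2]
grip_width: 0.126
gripper_force: 59.2
time_s: 5.82
tcp_pos: [0.5699, -0.0381, 0.2984]
tool_rot: [3.14, -0.955, 0.97]
ft_force: [-7.0, -7.7, -1.7]
grip_width: 0.129
gripper_force: 65.2
t 5.83 tcp [ 0.5699 -0.0381  0.2984] q [-0.87  0.21  1.77  0.91  1.54 -0.49] f [-7.  -7.7 -1.7] grip 0.13 65.2
turn [ 0.001  0.003 -0.   ] shift [ 0.101 -0.031 -0.011]
```

```bash
python3 -m inch '[[[1,0,0,0,0,0,0],[1,0,0,0,0,0,0],[1,0,0,0,0,0,0],[1,0,0,-0.5,0,0,0],[1,0,0,-0.8,0,0,0],[1,0,0,-0.8,0,0,0],[1,-0.3,0,-0.8,0,0,0],[1,-0.8,0,-0.2,0,0,0],[1,-1,0,0,0,0,0],[1,-1,0,0,0,0,0]]]' && python3 -m inch '[[[1,-0.4,0,0,0,0.1,0],[1,0,0.2,0,0,0.011,0],[1,0,0,0,0,0,0]]]'
python3 - <<'E'
from h import *
import pickle
T=Rt(np.radians(25)); H=M0-.055*YC+np.array([0,0,.06])
go(H+.019*T[:,2]-.12*XC,T)
f=grab('wrist');pickle.dump(f,open('w2.pkl','wb'));save('w2',f['img'])
E
```

```text
time_s: 7.08
tcp_pos: [0.4479, -0.2159, 0.2596]
tool_rot: [3.139, -0.958, 0.97]
ft_force: [0.7, -0.2, -0.1]
grip_width: 0.998
gripper_force: 0.0
time_s: 7.45
tcp_pos: [0.4507, -0.2308, 0.2443]
tool_rot: [3.141, -1.132, 0.969]
ft_force: [-0.2, 0.1, 0.5]
grip_width: 1.0
gripper_force: 0.0
t 7.45 tcp [ 0.4507 -0.2308  0.2443] q [-1.31  0.48  1.69  0.79  1.82 -0.86] f [-0.2  0.1  0.5] grip 1.0 0.0
turn [ 0.001  0.001 -0.   ] shift [-1.653  0.859  5.557]
```

View pics/w2.png

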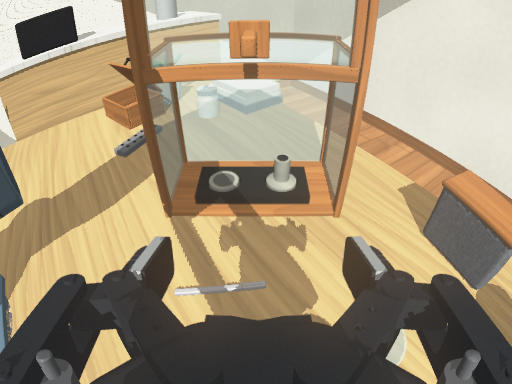

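The sash is up and the opening is clear. The holder is at (282,173) with its foot at (282,184), the dish is at (223,181), and the pen lies in front at (220,288).

```bash
python3 - <<'E'
from h import *
import pickle
np.set_printoptions(precision=4,suppress=True)
f=pickle.load(open('w2.pkl','rb'));W=wpts(f);P=incase(W)
reg=np.zeros(P.shape[:2],bool);reg[140:200,255:310]=1
neck=reg&(P[...,2]>.042)&(P[...,2]<.074)&(P[...,0]<.03)&(P[...,0]>-.03)
p=P[neck];print(neck.sum(),p.min(0),p.max(0))
# circle fit on neck side points, radius 15
from scipy.optimize import least_squares
r=least_squares(lambda c:np.hypot(p[:,0]-c[0],p[:,1]-c[1])-.015,[0,-.055],loss='soft_l1',f_scale=.001);print('neck fit',r.x,np.abs(r.fun).mean())
top=reg&(P[...,2]>.074)&(P[...,2]<.09)&(np.abs(P[...,0])<.03);print('top',P[top].mean(0),P[top].max(0))
# ray check: neck edges at mid height, rim of mould
row=168;print([(u,f['img'][row,u].tolist()) for u in range(268,298,3)])
for v in range(164,206,3):print(v,P[v,250])
k=lambda u,v,z:incase(wray(f,u,v,z))
print('neck top ray',k(282,157,.08),'mould corners',[k(u,v,.028) for u,v in((204,167),(303,167),(309,202),(195,202))])
E
```

```text
219 [-0.0142 -0.0695  0.042 ] [ 0.005  -0.0402  0.0737]
neck fit [ 0.0025 -0.0553] 0.00047478278791889493
top [-0.0017 -0.0551  0.08  ] [ 0.0158 -0.0406  0.0826]
[(268, [70, 68, 62]), (271, [71, 69, 64]), (274, [107, 108, 97]), (277, [157, 157, 143]), (280, [174, 173, 159]), (283, [176, 176, 161]), (286, [166, 166, 151]), (289, [127, 127, 115]), (292, [73, 69, 62]), (295, [73, 71, 64])]
164 [0.0825 0.0054 0.0115]
167 [0.0473 0.0044 0.0284]
170 [0.0354 0.0042 0.0295]
173 [0.0255 0.004  0.0293]
176 [0.0175 0.0038 0.0279]
179 [0.0059 0.0036 0.0294]
182 [-0.0044  0.0034  0.0301]
185 [-0.0122  0.0032  0.0291]
188 [-0.021   0.0031  0.029 ]
191 [-0.0299  0.0029  0.0292]
194 [-0.037   0.0028  0.028 ]
197 [-0.0445  0.0027  0.0274]
200 [-0.0436  0.0028  0.0194]
203 [-0.0447  0.0029  0.013 ]
neck top ray [ 0.006  -0.0556  0.08  ] mould corners [array([0.049 , 0.0995, 0.028 ]), array([ 0.0485, -0.1044,  0.028 ]), array([-0.059 , -0.1023,  0.028 ]), array([-0.0589,  0.1007,  0.028 ])]
```

```bash
python3 -m inch '[[[0.8,-0.28,0.145,0.93,0,0,0],[0.8,-0.28,0.145,0.93,0,0,0],[0.8,-0.28,0.145,0.93,0,0,0],[0.8,-0.28,0.145,0.93,0,0,0],[0.8,-0.28,0.145,0.93,0,0,0],[0.8,-0.25,0.135,0.9,0,0,0],[0.8,0,0,0,0,0,0],[0.8,0,0,0,0,0,0]]]'
python3 - <<'E'
from h import *
T=Rt(np.radians(25)); H=M0+.0025*XC-.055*YC+np.array([0,0,.06])
go(H+.019*T[:,2],T)
E
```

```text
time_s: 8.5
tcp_pos: [0.6087, -0.0764, 0.0533]
tool_rot: [3.133, -1.131, 0.978]
ft_force: [0.4, 1.2, 0.1]
grip_width: 0.803
gripper_force: 0.0
t 8.5 tcp [ 0.6087 -0.0764  0.0533] q [-0.92  0.76  1.84  1.07  1.36 -1.04] f [0.4 1.2 0.1] grip 0.8 0.0
turn [0.001 0.002 0.002] shift [ 1.014 -0.004  2.237]
```

```bash
python3 -m inch '[[[0.8,0.17,0,0.37,0,0,0],[0.8,0.17,0,0.37,0,0,0],[0.8,0.17,0,0.37,0,0,0],[0.8,0.17,0,0.37,0,0,0],[0.8,0.17,0,0.37,0,0,0],[0.8,0.16,0,0.37,0,0,0],[0.8,0,0,0,0,0,0],[0.8,0,0,0,0,0,0]]]'
python3 - <<'E'
from h import *
T=Rt(np.radians(25)); H=M0+.0025*XC-.055*YC+np.array([0,0,.06])
go(H+.019*T[:,2],T)
f=grab('wrist');save('w3',f['img'])
E
```

```text
time_s: 9.5
tcp_pos: [0.6771, 0.0241, 0.05]
tool_rot: [-3.141, -1.132, 0.969]
ft_force: [0.2, 0.3, -0.1]
grip_width: 0.795
gripper_force: 0.0
t 9.5 tcp [0.6771 0.0241 0.05  ] q [-0.7   0.76  1.84  1.25  1.25 -1.  ] f [ 0.2  0.3 -0.1] grip 0.8 0.0
turn [ 0.001  0.001 -0.001] shift [0.046 0.004 0.005]
```

View pics/w3.png

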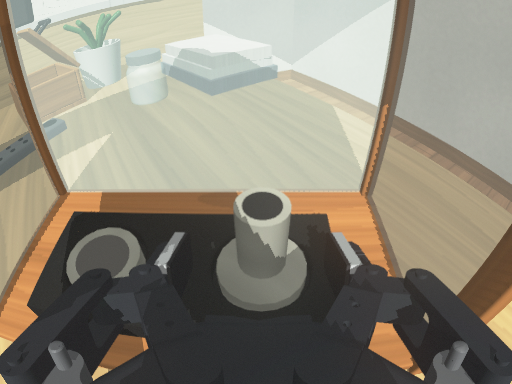

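The neck at (263,235) stands centred between the pads at (172,252) and (347,252). Close, then lift.

```bash
python3 -m inch '[[[0,0,0,0,0,0,0],[0,0,0,0,0,0,0],[0,0,0,0,0,0,0],[0,0,0,0,0,0,0],[0,0,0,0,0,0,0],[0,0,0,0,0,0,0]]]' 40 && python3 -m inch '[[[0,0.09,0,-0.042,0,0,0],[0,0.18,0,-0.085,0,0,0],[0,0.18,0,-0.085,0,0,0],[0,0.18,0,-0.085,0,0,0],[0,0.09,0,-0.042,0,0,0],[0,0,0,0,0,0,0]]]'
python3 - <<'E'
from h import *
T=Rt(np.radians(25)); s=ctrl.get_state()
go(s['tcp_pos']-.26*XC,T)
f=grab('wrist');P=incase(wpts(f));
for v in range(150,330,12):print(v,P[v,262].round(4),f['img'][v,262])
E
```

```text
time_s: 10.3
tcp_pos: [0.6772, 0.0238, 0.0502]
tool_rot: [3.141, -1.133, 0.969]
ft_force: [-1.5, -3.2, 0.8]
grip_width: -0.002
gripper_force: 1.2
time_s: 11.05
tcp_pos: [0.6772, 0.0238, 0.0905]
tool_rot: [3.139, -1.132, 0.971]
ft_force: [-0.3, 0.5, -0.4]
grip_width: -0.002
gripper_force: 0.0
t 11.05 tcp [0.6772 0.0238 0.0905] q [-0.7   0.69  1.84  1.23  1.27 -0.93] f [-0.3  0.5 -0.4] grip -0.0 0.0
turn [0.001 0.001 0.   ] shift [-2.198 -0.    -4.713]
150 [ 0.0968 -0.0575  0.0953] [202 203 182]
162 [ 0.0952 -0.0576  0.0845] [201 202 181]
174 [ 0.0961 -0.0578  0.0714] [199 201 180]
186 [ 0.0972 -0.0579  0.0573] [200 201 180]
198 [ 0.0961 -0.058   0.044 ] [195 198 177]
210 [ 0.0954 -0.0582  0.0295] [199 201 180]
222 [ 0.0966 -0.0584  0.0119] [180 171 153]
234 [-0.0159 -0.0559  0.1195] [156 159 156]
246 [-0.0276 -0.0557  0.1247] [150 153 150]
258 [-0.0374 -0.0556  0.1291] [171 173 172]
270 [-0.0421 -0.0556  0.1274] [56 55 56]
282 [-0.0476 -0.0555  0.1272] [43 42 42]
294 [-0.0497 -0.0556  0.1217] [41 42 44]
306 [-0.0523 -0.0556  0.1162] [82 84 78]
318 [-0.0177 -0.057   0.033 ] [122 122 113]
```

The fingers shut fully, so the grasp missed. I need to see what happened.

```bash
python3 - <<'E'
from h import *
import pickle
f=grab('wrist');save('w4',f['img']);pickle.dump(f,open('w4.pkl','wb'))
E
```

```text
(no output)
```

View pics/w4.png

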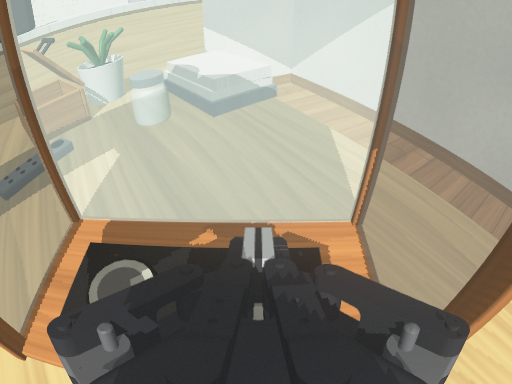

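```bash
python3 - <<'E'
from h import *
import pickle
np.set_printoptions(precision=1,suppress=True)
def tp(f):
    d=wrays(f);c=d*(f['range_z']/np.maximum(d[...,2],.05))[...,None];T=f['tool_from_camera'];return (c@T[:3,:3].T+T[:3,3])*1000
f=pickle.load(open('w4.pkl','rb'));P=tp(f)
for v in range(222,330,6):print(v,P[v,252],P[v,258],P[v,266],f['img'][v,252])
f=pickle.load(open('w1.pkl','rb'));P=tp(f)
for v in range(236,300,6):print(v,P[v,150],P[v,166],f['img'][v,166])
f=pickle.load(open('w4.pkl','rb'));Q=incase(wpts(f))*1000
for u,v in((262,310),(262,316),(258,312),(345,310),(140,270),(120,290)):print(u,v,Q[v,u],f['img'][v,u])
E
```

```text
222 [-37.9  -6.9 104. ] [-38.4  -0.9 105.4] [-37.6   7.  103.3] [210 182 149]
228 [ 11.3  -3.9 -34.7] [ 11.5  -0.9 -35.2] [ 11.7   3.  -35.7] [170 172 170]
234 [ 11.2  -3.8 -42.1] [ 12.3  -0.9 -44.7] [ 11.1   2.9 -42. ] [170 174 172]
240 [ 11.6  -3.6 -49.9] [ 11.5  -0.9 -49.8] [ 11.5   2.7 -49.7] [169 173 171]
246 [ 11.3  -3.5 -55.7] [ 11.4  -0.9 -55.8] [ 11.8   2.5 -56.7] [169 173 170]
252 [ 11.6  -3.4 -62.2] [ 11.4  -0.9 -61.7] [ 11.4   2.4 -61.7] [168 172 171]
258 [ 11.7  -3.3 -67.7] [ 11.7  -0.9 -67.8] [ 11.3   2.3 -66.9] [175 178 177]
264 [ 12.3  -3.2 -73.7] [  8.6  -0.9 -67.1] [ 12.9   2.1 -74.9] [75 75 76]
270 [ 12.6  -3.1 -78.8] [  6.7  -0.9 -68.5] [ 12.2   2.  -78.2] [49 48 47]
276 [ 10.2  -3.1 -79.1] [  2.7  -0.9 -66.6] [ 12.7   1.9 -83.2] [47 47 46]
282 [  6.2  -3.2 -76.8] [  0.4  -0.9 -67.6] [ 10.5   1.9 -83.7] [42 43 43]
288 [  3.8  -3.2 -77.3] [ -2.6  -0.9 -67.6] [  8.8   1.9 -84.9] [43 45 45]
294 [  0.8  -3.2 -77.1] [ -6.6  -0.9 -66.2] [  1.4   2.1 -77.9] [43 44 44]
300 [ -1.2  -3.2 -78.3] [ -9.1  -0.9 -67.3] [  0.1   2.1 -80. ] [41 42 42]
306 [ -5.4  -3.3 -76.5] [-61.
[... 454 characters left out ...]
254 [ 11.8 -45.7 -67.2] [  4.5 -43.7 -52.5] [66 55 45]
260 [ 11.2 -44.3 -71.3] [  1.9 -43.8 -53.5] [68 56 47]
266 [ 10.1 -43.4 -74.3] [ -0.4 -43.6 -55.1] [65 54 45]
272 [  7.4 -43.8 -74.6] [ -3.2 -43.7 -56. ] [64 53 43]
278 [  5.7 -43.5 -76.2] [ -5.7 -43.7 -57.3] [63 52 43]
284 [  3.1 -43.7 -76.8] [ -8.  -43.5 -59. ] [64 53 43]
290 [  17.3  -33.1 -101.5] [-10.8 -43.7 -59.9] [152 128  93]
296 [  17.4  -32.  -104.7] [-156.8 -120.7  139.1] [240 219 152]
262 310 [-12.5 -56.8  34.9] [123 124 114]
262 316 [-17.2 -56.7  34.8] [121 122 113]
258 312 [-13.9 -54.   34.5] [121 123 111]
345 310 [  -3.8 -123.3   12.1] [220 152  92]
140 270 [19.9 41.3 32.6] [131 132 120]
120 290 [-0.4 53.9 32. ] [78 78 74]
```

The range shows the real shut tips about 33 mm short of the reported TCP along tool z. The wrist-camera world points match the static cameras, so the error is in the fingers' reach. The pads only pinched the front of the neck and slid off. I'll correct for this (grasp point at tool z = -52 mm), back off, open and re-measure the holder.

```bash
python3 -m inch '[[[0.8,-0.2,0,-0.45,0,0,0],[0.8,-0.2,0,-0.45,0,0,0],[0.8,-0.1,0,-0.2,0,0,0],[0.8,0,0,0,0,0,0],[0.8,0,0,0,0,0,0]]]'
python3 - <<'E'
from h import *
f=grab('wrist');P=incase(wpts(f))
from scipy.optimize import least_squares
m=np.zeros(P.shape[:2],bool);m[100:330,200:330]=1
m&=(P[...,2]>.045)&(P[...,2]<.074)&(np.abs(P[...,0])<.04)&(np.abs(P[...,1]+.055)<.028)
p=P[m];r=least_squares(lambda c:np.hypot(p[:,0]-c[0],p[:,1]-c[1])-.015,[0,-.055],loss='soft_l1',f_scale=.001);print('neck',m.sum(),r.x,np.abs(r.fun).mean())
for lo in(.045,.06):
    q=p[(p[:,2]>lo)&(p[:,2]<lo+.014)];rr=least_squares(lambda c:np.hypot(q[:,0]-c[0],q[:,1]-c[1])-.015,r.x,loss='soft_l1',f_scale=.001);print(lo,rr.x)
T=Rt(np.radians(25)); H=M0+r.x[0]*XC+r.x[1]*YC+np.array([0,0,.062])
go(H+.052*T[:,2]-.08*XC,T)
go(H+.052*T[:,2],T)
E
```

```text
time_s: 11.78
tcp_pos: [0.6429, -0.0253, 0.0906]
tool_rot: [-3.14, -1.133, 0.968]
ft_force: [-0.6, 0.3, -0.9]
grip_width: 0.802
gripper_force: 0.0
neck 920 [ 0.0051452  -0.05449259] 0.0003263982156986543
0.045 [ 0.00526545 -0.0544579 ]
0.06 [ 0.00505771 -0.05451843]
t 11.82 tcp [ 0.6429 -0.0251  0.0906] q [-0.81  0.68  1.85  1.15  1.33 -0.95] f [ 0.3 -0.5  0.2] grip 0.8 0.0
turn [ 0.001  0.001 -0.001] shift [-0.801  0.002  0.675]
t 11.82 tcp [ 0.6429 -0.0251  0.0906] q [-0.81  0.68  1.85  1.15  1.33 -0.95] f [ 0.3 -0.5  0.2] grip 0.8 0.0
turn [ 0.001  0.001 -0.001] shift [-1.240e-01  2.000e-03  2.125e+00]
```

```bash
python3 -m inch '[[[0.8,-0.4,0,0.34,0,0,0],[0.8,-0.4,0,0.34,0,0,0],[0.8,0.17,0,0.36,0,0,0],[0.8,0.17,0,0.36,0,0,0],[0.8,0.17,0,0.36,0,0,0],[0.8,0.17,0,0.36,0,0,0],[0.8,0,0,0,0,0,0]]]' 40 && python3 -m inch '[[[0,0,0,0,0,0,0],[0,0,0,0,0,0,0],[0,0,0,0,0,0,0],[0,0,0,0,0,0,0],[0,0,0,0,0,0,0],[0,0,0,0,0,0,0]]]' 40
python3 -c "
from h import *
T=Rt(np.radians(25)); H=M0+.0051*XC-.0545*YC+np.array([0,0,.062]);go(H+.052*T[:,2],T)"
```

```text
time_s: 12.7
tcp_pos: [0.6961, 0.0533, 0.0408]
tool_rot: [3.14, -1.133, 0.973]
ft_force: [0.0, 0.9, -0.7]
grip_width: 0.804
gripper_force: 0.0
time_s: 13.45
tcp_pos: [0.696, 0.0507, 0.0403]
tool_rot: [3.141, -1.133, 0.968]
ft_force: [-0.3, -1.2, 1.2]
grip_width: 0.34
gripper_force: 39.4
t 13.45 tcp [0.696  0.0507 0.0403] q [-0.64  0.78  1.83  1.31  1.22 -1.  ] f [-0.3 -1.2  1.2] grip 0.34 39.4
turn [ 0.002  0.001 -0.001] shift [ 0.004 -0.018  0.022]
```

Gripped: opening 0.34 is about 29 mm, matching the 30 mm neck. Lift 25 mm and draw straight out.

```bash
python3 -m inch '[[[0,0.09,0,-0.042,0,0,0],[0,0.18,0,-0.084,0,0,0],[0,0.18,0,-0.084,0,0,0],[0,0,0,0,0,0,0]]]' && python3 -m inch '[[[0,-0.08,0,-0.18,0,0,0],[0,-0.16,0,-0.36,0,0,0],[0,-0.21,0,-0.45,0,0,0],[0,-0.21,0,-0.45,0,0,0],[0,-0.21,0,-0.45,0,0,0],[0,-0.21,0,-0.45,0,0,0],[0,-0.21,0,-0.45,0,0,0],[0,-0.21,0,-0.45,0,0,0],[0,-0.16,0,-0.36,0,0,0],[0,0,0,0,0,0,0]]]'
python3 - <<'E'
from h import *
th=np.radians(25);y=np.radians(72);T=Rt(th,y)
G=np.array([.584,-.310,.062-.016+.006])
go(G+.052*T[:,2]+[0,0,.06],T)
f=grab('wrist');s=f['s'];d=wrays(f);c=d*(f['range_z']/np.maximum(d[...,2],.05))[...,None];A=f['tool_from_camera'];P=(c@A[:3,:3].T+A[:3,3])*1000
np.set_printoptions(precision=1,suppress=True)
W=wpts(f)*1000
for v in range(190,340,12):print(v,P[v,258],W[v,258],f['img'][v,258])
save('w5',f['img'])
E
```

```text
time_s: 13.95
tcp_pos: [0.6961, 0.0512, 0.0663]
tool_rot: [3.137, -1.133, 0.973]
ft_force: [0.1, 0.2, -2.4]
grip_width: 0.338
gripper_force: 39.5
time_s: 15.2
tcp_pos: [0.5831, -0.1145, 0.0661]
tool_rot: [3.141, -1.132, 0.966]
ft_force: [-0.8, 0.3, -1.9]
grip_width: 0.341
gripper_force: 39.5
t 15.2 tcp [ 0.5831 -0.1145  0.0661] q [-1.    0.74  1.82  1.01  1.41 -1.03] f [-0.8  0.3 -1.9] grip 0.34 39.5
turn [ 0.168  0.001 -0.078] shift [-0.738  1.226 -2.712]
190 [ -7.7  -0.9 114.1] [639.3 -31.7  10.7] [215 148  90]
202 [-16.   -0.9 100.1] [630.  -45.1   9.2] [222 152  93]
214 [ 22.8  -0.9 -46.4] [ 563.9 -140.6  106.5] [202 203 184]
226 [ 19.4  -0.9 -52.6] [ 559.9 -146.4  106.1] [63 58 52]
238 [ 17.   -0.9 -60.1] [ 555.5 -152.7  107.1] [64 59 54]
250 [ 14.3  -0.9 -65.9] [ 551.8 -158.   107.1] [61 58 54]
262 [ 11.8  -0.9 -71.3] [ 548.4 -162.9  107.1] [127 129 117]
274 [  5.1  -0.9 -69. ] [ 548.  -163.6  100. ] [103 102  93]
286 [ -3.5  -0.9 -64.7] [ 548.1 -163.4   90.4] [103 105  94]
298 [-12.4  -0.9 -61.2] [ 547.8 -163.9   80.9] [100  99  91]
310 [-23.8  -0.9 -55.4] [ 548.  -163.6   68.2] [ 99 100  92]
322 [   9.5   -0.9 -104.4] [ 530.8 -188.4  119.1] [49 49 51]
334 [  11.8   -0.9 -112.3] [ 527.3 -193.4  124.5] [47 50 50]
```

View pics/w5.png

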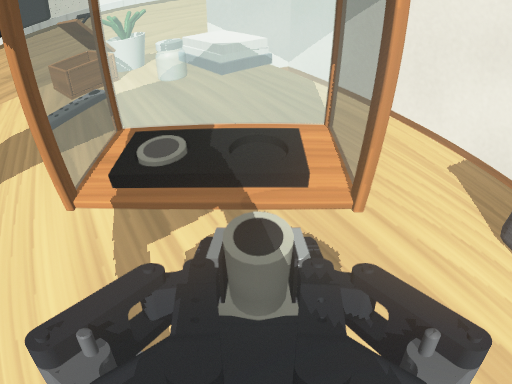

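The holder hangs upright in the grip (top at z 0.1065, front line vertical at (258,262–310)), and the dish is still in its cavity at (162,150). Next: turn yaw away from the mug and go over the coaster.

```bash
python3 -m inch '[[[0,0.2,0,-0.1,0,0,0],[0,0.2,0,-0.1,0.056,0,-0.026],[0,0.1,0,-0.05,0.056,0,-0.026],[0,0,0,0,0.056,0,-0.026],[0,-0.15,0.15,-0.3,0,0,0],[0,-0.25,0.25,-0.5,0,0,0],[0,-0.25,0.25,-0.5,0,0,0],[0,-0.25,0.25,-0.5,0,0,0],[0,-0.2,0.22,-0.4,0,0,0],[0,0,0,0,0,0,0]]]'
python3 - <<'E'
from h import *
import pickle
th=np.radians(25);T=Rt(th,np.radians(72));hd=np.array([.309,.951,0])
G=np.array([.584,-.310,0])+.0454*hd
go(G+[0,0,.0236+.006+.02],T)
b=grab('top');a=grab('side');pickle.dump((a,b),open('f1.pkl','wb'))
save('c5',np.hstack([cv2.resize(b['img'][140:270,260:390],(400,400)),cv2.resize(a['img'][210:340,230:360],(400,400))]))
E
```

```text
time_s: 16.5
tcp_pos: [0.5991, -0.2477, 0.0913]
tool_rot: [-3.141, -1.132, 1.259]
ft_force: [-0.0, -0.0, -2.1]
grip_width: 0.337
gripper_force: 40.0
t 16.5 tcp [ 0.5991 -0.2477  0.0913] q [-1.01  0.93  1.22  0.8   1.82 -0.85] f [-0.  -0.  -2.1] grip 0.34 40.0
turn [-0.002  0.002  0.001] shift [-0.912  0.098  0.016]
```

View pics/c5.png

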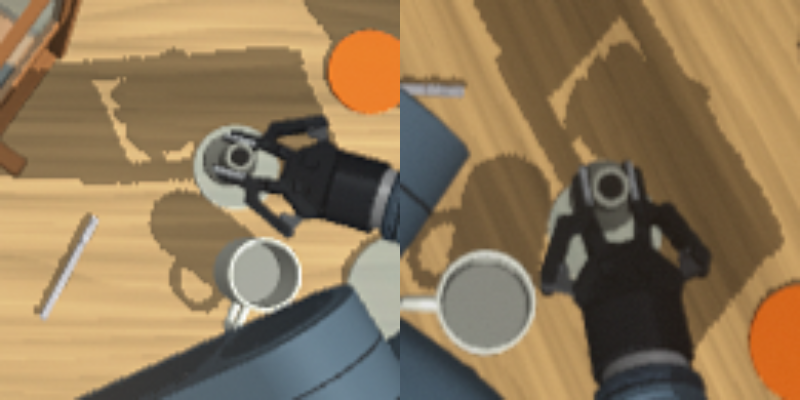

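Both views show the holder's rim (left (240,157), right (612,187)) over the coaster, the mug clear beside the gripper, and the forearm passing near the mug handle in the top view. I check the numbers.

```bash
python3 - <<'E'
from h import *
import pickle
a,b=pickle.load(open('f1.pkl','rb'))
print(ray(b,338,191,.1317),ray(a,298.9,270.8,.1317))
P=pts(b);m=(P[...,2]>.1)&(P[...,0]>.3)&(P[...,0]<.5)&(P[...,1]<-.25)&(P[...,1]>-.45)
print(P[m][:,2].min(),np.hypot(P[m][:,0]-.455,P[m][:,1]+.332).min())
print(P[250:262:4,335:365:6].round(2).tolist())
E
```

```text
[ 0.58460114 -0.28936462  0.1317    ] [ 0.58808113 -0.29164426  0.1317    ]
0.19255510239678506 0.03850334525007633
[[[0.43, -0.21, 0.51], [0.43, -0.21, 0.55], [0.43, -0.22, 0.58], [0.44, -0.22, 0.59], [0.44, -0.23, 0.6]], [[0.42, -0.2, 0.55], [0.43, -0.2, 0.58], [0.43, -0.21, 0.6], [0.43, -0.22, 0.59], [0.43, -0.23, 0.6]], [[0.42, -0.19, 0.57], [0.42, -0.2, 0.59], [0.42, -0.21, 0.59], [0.42, -0.22, 0.6], [0.42, -0.23, 0.6]]]
```

```bash
python3 -m inch '[[[0,-0.22,0.025,0,0,0,0],[0,-0.23,0.025,0,0,0,0],[0,-0.23,0.025,0,0,0,0],[0,-0.23,0.025,0.016,0,0,0],[0,-0.1,0,0.05,0,0,0],[0,-0.1,0,0.05,0,0,0],[0,-0.08,0,0.035,0,0,0],[0,0,0,0,0,0,0]]]'
python3 - <<'E'
from h import *
T=Rt(np.radians(25),np.radians(72));hd=np.array([.309,.951,0])
go(np.array([.584,-.310,.0296])+.0454*hd,T)
E
```

```text
time_s: 17.6
tcp_pos: [0.5977, -0.2658, 0.0337]
tool_rot: [-3.138, -1.133, 1.256]
ft_force: [0.2, 0.1, -0.7]
grip_width: 0.343
gripper_force: 39.9
t 17.6 tcp [ 0.5977 -0.2658  0.0337] q [-1.03  1.03  1.18  0.78  1.8  -0.9 ] f [ 0.2  0.1 -0.7] grip 0.34 39.9
turn [-0.002  0.001 -0.   ] shift [-0.083  0.012  0.018]
```

```bash
python3 -m inch '[[[0,-0.03,0,0.014,0,0,0],[0,-0.03,0,0.014,0,0,0],[0,0,0,0,0,0,0]]]'; python3 -m inch '[[[0,-0.02,0,0.01,0,0,0],[0,-0.02,0,0.01,0,0,0],[0,0,0,0,0,0,0]]]'
```

```text
time_s: 17.98
tcp_pos: [0.5978, -0.266, 0.0306]
tool_rot: [-3.139, -1.133, 1.257]
ft_force: [-0.1, -0.0, -2.2]
grip_width: 0.338
gripper_force: 39.9
time_s: 18.35
tcp_pos: [0.5979, -0.266, 0.0303]
tool_rot: [3.141, -1.135, 1.261]
ft_force: [-1.9, -0.9, 6.8]
grip_width: 0.336
gripper_force: 40.3
```

Contact at about +9 N with the grip still on. Release and back off.

```bash
python3 -m inch '[[[0,0,0,0,0,0,0],[0.7,0,0,0,0,0,0],[0.7,0,0,0,0,0,0],[0.7,0,0,0,0,0,0],[0.7,0,0,0,0,0,0]]]' && python3 -m inch '[[[0.7,0,0,-0.3,0,0,0],[0.7,0,0,-0.5,0,0,0],[0.7,0,0,-0.6,0,0,0],[0.7,0,0,-0.6,0,0,0],[0.7,0.5,0,-0.4,0,0,0],[0.7,0.8,0,0,0,0,0],[0.7,0.8,0,0,0,0,0],[0.7,0.8,0,0,0,0,0],[0.7,0.8,0,0,0,0,0],[0.7,0,0,0,0,0,0]]]'
python3 - <<'E'
from h import *
T=Rt(np.radians(25)); H=M0-.104*XC+np.array([0,0,.308])
go(H+.052*T[:,2]-.12*T[:,2],T)
f=grab('wrist');W=wpts(f);import pickle;pickle.dump(f,open('w6.pkl','wb'));save('w6',f['img'])
m=(W[...,2]>.03)&(W[...,2]<.064)&(np.hypot(W[...,0]-.584,W[...,1]+.31)<.03);p=W[m]
from scipy.optimize import least_squares
r=least_squares(lambda c:np.hypot(p[:,0]-c[0],p[:,1]-c[1])-.015,[.584,-.31],loss='soft_l1',f_scale=.001);print('neck',m.sum(),r.x,np.abs(r.fun).mean())
t=(W[...,2]>.05)&(W[...,2]<.2)&(np.hypot(W[...,0]-.584,W[...,1]+.31)<.03);print('top z',np.percentile(W[t][:,2],95))
E
```

```text
time_s: 18.98
tcp_pos: [0.5978, -0.2659, 0.0282]
tool_rot: [-3.139, -1.133, 1.257]
ft_force: [-0.6, 0.9, 0.4]
grip_width: 0.703
gripper_force: 0.0
time_s: 20.23
tcp_pos: [0.5892, -0.2949, 0.2508]
tool_rot: [3.13, -1.128, 1.271]
ft_force: [-0.1, -0.3, -1.3]
grip_width: 0.704
gripper_force: 0.0
t 20.23 tcp [ 0.5892 -0.2949  0.2508] q [-1.05  0.81  1.03  0.86  2.06 -0.64] f [-0.1 -0.3 -1.3] grip 0.7 0.0
turn [-0.166  0.003  0.081] shift [ 2.645 -3.251  1.608]
neck 0 [ 0.584 -0.31 ] nan<stdin>:7: RuntimeWarning: Mean of empty slice.
  ret = ret.dtype.type(ret / rcount)
Traceback (most recent call last):
IndexError: index -1 is out of bounds for axis 0 with size 0
```

View pics/w6.png

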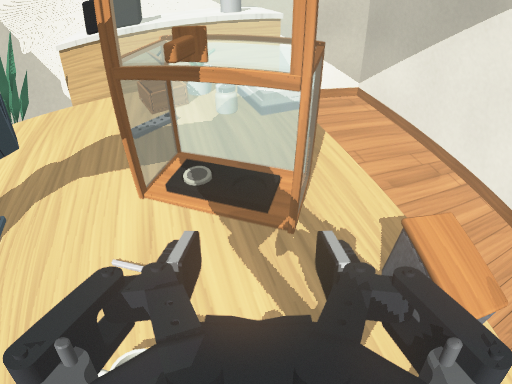

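The gripper hides the holder in this view; the case, handle (188,45) and dish (197,175) are visible. That is 11 pictures viewed, one over the limit of 10, so from here I work from numbers only.

```bash
python3 -m inch '[[[0.9,0.3,-0.4,0.2,-0.056,0,0.027],[0.9,0.3,-0.4,0.2,-0.056,0,0.027],[0.9,0.3,-0.4,0.2,-0.056,0,0.027],[0.9,0.4,-0.5,0.2,0,0,0],[0.9,0.4,-0.5,0.2,0,0,0],[0.9,0.4,-0.5,0.2,0,0,0],[0.9,0.2,-0.3,0.1,0,0,0],[0.9,0,0,0,0,0,0],[0.9,0,0,0,0,0,0]]]'
python3 - <<'E'
from h import *
np.set_printoptions(precision=4,suppress=True)
T=Rt(np.radians(25))
f=grab('wrist');P=incase(wpts(f))
m=(np.abs(P[...,1])<.006)&(P[...,0]<-.076)&(P[...,0]>-.13)&(P[...,2]>.2)&(P[...,2]<.4)
p=P[m];print('handle',m.sum(),p.min(0),p.max(0))
m2=(P[...,0]<-.08)&(P[...,0]>-.13)&(P[...,2]>.29)&(P[...,2]<.325)&(np.abs(P[...,1])<.03);print(P[m2][:,1].min(),P[m2][:,1].max())
H=M0-.104*XC+np.array([0,0,.308]);go(H+.049*T[:,2],T)
for n,f in(('top',grab('top')),('side',grab('side'))):
    W=pts(f);near=np.hypot(W[...,0]-.584,W[...,1]+.31)<.06
    t=near&(W[...,2]>.055)&(W[...,2]<.09);ft=near&(W[...,2]>.013)&(W[...,2]<.024)
    print(n,'rim',t.sum(),W[t].min(0),W[t].max(0),'foot',ft.sum(),W[ft].min(0),W[ft].max(0))
    hsv=cv2.cvtColor(f['img'],cv2.COLOR_RGB2HSV);cm=near&(hsv[...,1]<70)&(W[...,2]<.012)&(W[...,2]>-.004)
    q=W[cm][:,:2].astype(np.float32);print(' coaster',cv2.minEnclosingCircle(q),W[cm][:,2].mean())
E
```

```text
time_s: 21.4
tcp_pos: [0.5136, -0.1282, 0.3232]
tool_rot: [-3.131, -1.132, 0.956]
ft_force: [-0.2, -0.3, 0.2]
grip_width: 0.897
gripper_force: 0.0
handle 641 [-0.1211 -0.0056  0.2959] [-0.0764  0.006   0.3211]
-0.009091360925334739 0.008916385059274468
t 21.45 tcp [ 0.5136 -0.1283  0.3232] q [-1.13  0.3   1.74  0.93  1.79 -0.66] f [0.4 0.8 0.5] grip 0.9 0.0
turn [ 0.002  0.002 -0.004] shift [ 0.533 -0.12   2.841]
top rim 67 [ 0.5721 -0.3193  0.0608] [ 0.5998 -0.2917  0.0758] foot 95 [ 0.5471 -0.3349  0.0131] [ 0.6142 -0.2743  0.024 ]
 coaster ((0.5828850269317627, -0.30898499488830566), 0.05060780048370361) 0.006689072327348717
side rim 117 [ 0.5714 -0.3246  0.0613] [ 0.6003 -0.2959  0.0754] foot 191 [ 0.5571 -0.3538  0.0134] [ 0.614  -0.2818  0.024 ]
 coaster ((0.5847628116607666, -0.3112699091434479), 0.050648294389247894) 0.0059747279852775965
```

The holder stands within about 5 mm of the coaster centre, rim at about z 0.07, in both views. The handle is at z 0.308 as expected. Now grip it fully.

```bash
python3 -m inch '[[[0.9,0.27,-0.06,0,0,0,0],[0.9,0.26,-0.06,0.2,0,0,0],[0.9,0,0,0.5,0,0,0],[0.9,0,0,0.6,0,0,0],[0.9,0,0,0.6,0,0,0],[0.9,0,0,0.6,0,0,0],[0.9,0,0,0.34,0,0,0],[0.9,0,0,0,0,0,0]]]' && python3 -m inch '[[[0,0,0,0,0,0,0],[0,0,0,0,0,0,0],[0,0,0,0,0,0,0],[0,0,0,0,0,0,0],[0,0,0,0,0,0,0],[0,0,0,0,0,0,0]]]' 60
python3 -c "
from h import *
T=Rt(np.radians(25));s=ctrl.get_state();go(s['tcp_pos']-[0,0,.241],T)"
```

```text
time_s: 22.55
tcp_pos: [0.5876, -0.007, 0.2877]
tool_rot: [-3.131, -1.132, 0.959]
ft_force: [-0.8, -1.3, -0.7]
grip_width: 0.9
gripper_force: 0.0
time_s: 23.3
tcp_pos: [0.589, -0.0106, 0.2877]
tool_rot: [-3.138, -1.131, 0.96]
ft_force: [5.3, -3.6, -0.3]
grip_width: 0.2
gripper_force: 60.2
t 23.3 tcp [ 0.589  -0.0106  0.2877] q [-0.87  0.29  1.86  1.06  1.54 -0.63] f [ 5.3 -3.6 -0.3] grip 0.2 60.2
turn [ 0.004  0.002 -0.003] shift [-4.368  0.     2.037]
```

```bash
python3 -m inch '[[[0,-0.18,0,0.085,0,0,0],[0,-0.36,0,0.169,0,0,0],[0,-0.36,0,0.169,0,0,0],[0,-0.36,0,0.169,0,0,0],[0,-0.36,0,0.169,0,0,0]]]' && python3 -m inch '[[[0,-0.36,0,0.169,0,0,0],[0,-0.36,0,0.169,0,0,0],[0,-0.36,0,0.169,0,0,0],[0,-0.36,0,0.169,0,0,0],[0,-0.36,0,0.169,0,0,0],[0,-0.36,0,0.169,0,0,0],[0,-0.18,0,0.085,0,0,0],[0,0,0,0,0,0,0]]]'
python3 - <<'E'
from h import *
T=Rt(np.radians(25));go(np.array([.589,-.0106,.2877-.241]),T)
E
```

```text
time_s: 23.92
tcp_pos: [0.589, -0.0106, 0.1984]
tool_rot: [-3.141, -1.132, 0.962]
ft_force: [4.7, -4.4, 2.8]
grip_width: 0.204
gripper_force: 60.4
time_s: 24.92
tcp_pos: [0.589, -0.0107, 0.0676]
tool_rot: [-3.138, -1.13, 0.959]
ft_force: [10.6, -0.8, -7.6]
grip_width: 0.201
gripper_force: 59.1
t 24.93 tcp [ 0.589  -0.0107  0.0676] q [-0.87  0.68  1.99  1.13  1.3  -1.09] f [10.6 -0.8 -7.6] grip 0.2 59.1
turn [ 0.004  0.003 -0.003] shift [-0.378 -0.     0.178]
```

```bash
python3 -m inch '[[[0,-0.075,0,0.035,0,0,0],[0,-0.075,0,0.035,0,0,0],[0,-0.075,0,0.035,0,0,0],[0,-0.075,0,0.035,0,0,0],[0,0,0,0,0,0,0]]]'; python3 -m inch '[[[0,-0.04,0,0.018,0,0,0],[0,-0.04,0,0.018,0,0,0],[0,0,0,0,0,0,0]]]'
```

```text
time_s: 25.55
tcp_pos: [0.589, -0.0106, 0.0524]
tool_rot: [-3.141, -1.131, 0.962]
ft_force: [8.2, -1.8, -1.8]
grip_width: 0.205
gripper_force: 60.0
time_s: 25.92
tcp_pos: [0.5891, -0.0106, 0.0487]
tool_rot: [3.142, -1.133, 0.963]
ft_force: [6.4, -3.7, 2.9]
grip_width: 0.203
gripper_force: 60.5
```

```bash
python3 -m inch '[[[0,-0.03,0,0.014,0,0,0],[0,-0.03,0,0.014,0,0,0],[0,0,0,0,0,0,0]]]'; python3 -m inch '[[[0,-0.03,0,0.014,0,0,0],[0,-0.03,0,0.014,0,0,0],[0,0,0,0,0,0,0]]]'
```

```text
time_s: 26.3
tcp_pos: [0.5892, -0.0105, 0.0488]
tool_rot: [3.138, -1.138, 0.967]
ft_force: [-3.4, -10.0, 22.5]
grip_width: 0.202
gripper_force: 62.9
time_s: 26.68
tcp_pos: [0.5894, -0.0104, 0.049]
tool_rot: [3.134, -1.144, 0.971]
ft_force: [-12.7, -15.8, 41.0]
grip_width: 0.202
gripper_force: 65.4
```

It stopped hard at z 0.049, so the sash is shut. Relax the push, release, retreat and verify.

```bash
python3 -m inch '[[[0,0.045,0,-0.021,0,0,0],[0,0.045,0,-0.021,0,0,0],[0.7,0,0,0,0,0,0],[0.7,0,0,0,0,0,0],[0.7,0,0,0,0,0,0],[0.7,0,0,0,0,0,0],[0.7,0,0,-0.3,0,0,0],[0.7,0,0,-0.5,0,0,0],[0.7,0,0,-0.6,0,0,0],[0.7,0,0,-0.6,0,0,0]]]' && python3 -m inch '[[[0.7,0.6,0,-0.4,0,0,0],[0.7,0.6,0,-0.2,0,0,0],[0.7,0.4,0,0,0,0,0],[0.7,0,0,0,0,0,0]]]'
python3 - <<'E'
from h import *
np.set_printoptions(precision=4,suppress=True)
f=grab('wrist');P=incase(wpts(f))
for lo,hi in((-.118,-.078),):
    m=(np.abs(P[...,1])<.006)&(P[...,0]<hi)&(P[...,0]>-.125)&(P[...,2]>.03)&(P[...,2]<.2);p=P[m]
    print('handle',m.sum(),p.min(0),p.max(0),'top face z',np.median(p[(p[:,0]>-.112)&(p[:,0]<-.085)][:,2]))
d=(np.hypot(P[...,0],P[...,1]-.055)<.03)&(P[...,2]<.05)&(P[...,2]>.02);print('dish area',d.sum())
print(ctrl.get_state()['ft_force'],ctrl.get_state()['tcp_pos'])
for n,f in(('top',grab('top')),('side',grab('side'))):
    W=pts(f);near=np.hypot(W[...,0]-.584,W[...,1]+.31)<.06
    t=near&(W[...,2]>.055)&(W[...,2]<.09);print(n,'rim',t.sum(),W[t].min(0),W[t].max(0))
    c=incase(W);h=(np.abs(c[...,1])<.007)&(c[...,0]<-.08)&(c[...,0]>-.118)&(c[...,2]>.03)&(c[...,2]<.15);print(' handle z',np.median(c[h][:,2]) if h.any() else None)
E
```

```text
time_s: 27.92
tcp_pos: [0.5346, -0.0838, 0.0893]
tool_rot: [-3.132, -1.132, 0.957]
ft_force: [-0.0, -0.1, 0.2]
grip_width: 0.7
gripper_force: 0.0
time_s: 28.42
tcp_pos: [0.5395, -0.0777, 0.1748]
tool_rot: [-3.138, -1.13, 0.964]
ft_force: [-0.5, -0.3, -0.6]
grip_width: 0.702
gripper_force: 0.0
handle 606 [-0.1208 -0.006   0.0575] [-0.078   0.006   0.0827] top face z 0.08079175968100247
dish area 0
[-0.7634  0.2044 -0.4157] [ 0.5393 -0.0777  0.1739]
top rim 68 [ 0.5719 -0.3203  0.0563] [ 0.5996 -0.2921  0.0773]
 handle z 0.08126296449015227
side rim 118 [ 0.5711 -0.3246  0.0556] [ 0.6003 -0.2958  0.0731]
 handle z 0.07959210644677342
```

The handle top is at z 0.080–0.081 in all three views (0.080 when shut), the holder is at rest, and the arm is clear. Handing in.

```bash
python3 -c "
from bench import ctrl
print(ctrl.close_job())"
```

```text
the job is handed in; nothing more can be done
None
```

I handed the job in with the sash shut to about 1 mm and the holder upright within about 5 mm of the centre of the small clear coaster; no verdict was returned, the first grasp missed and was redone, and I viewed 11 pictures, one over the limit of 10.

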